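# Feel out the hidden release of the slide case

### The arm

A 6-joint arm with a two-finger parallel gripper is mounted at the origin on the work surface. World frame = base frame: x ahead of the robot, y to its left, z up, the work surface at z = 0. Lengths are in m, angles in rad, forces in N, time in s.
With the tool pointing down it reaches from about 0.275 to 0.85 m from the base axis. Payload 19 kg.
Tool frame: the origin (TCP) lies on the centre line of the jaws, within the pads' length; the fingertips stand 25 mm ahead of it and the grasp point (between the pads) lies 6 mm ahead of it; z points along the fingers, y is the direction in which the jaws open and shut (so a half turn about z gives the same grasp; the last joint's range is limited). The gripper opens to 85 mm and grips with 20 to 120 N. Pads are 22 mm wide; open, the fingers measure 114 mm over their backs; the gripper's body (76 mm by 85 mm) begins 54 mm behind the grasp point. The pads swing forward as they close: fully open they stand 13 mm farther back than shut.
Start: joints at [-1.269, 0.15, 1.437, -0, 1.554, -0.134], TCP at [0.243, -0.521, 0.256] pointing down, gripper open.
Joint ranges: [-2.8, 2.8], [-0.68, 2.1], [0.12, 2.68], [-1.39, 4.53], [0.16, 2.79], [-2.81, 2.81]. Speed limits (rad/s): [1.89, 1.89, 2.22, 3.01, 3.01, 3.01].

### API

Orientations are given as a rotation vector (axis times angle).
In Python, from workcell import reach, servo_line, move_j, grip, wait, ik, read_state, snapshot, PlanningError, finish_job, spot_in, outline_of gives the robot as it stands. Calls block until the motion is done:
- reach(position, orientation): joint-space move of the TCP to a pose.
- servo_line(position, orientation=None, velocity=0.15): straight line of the TCP; orientation=None keeps the orientation; velocity is the mean speed in m/s.
- move_j(angles): joint-space move.
- grip(opening, strength=None): finger opening in m; strength is the grip in N (None keeps the last); returns when the fingers have stopped.
- wait(seconds).
- ik(position, orientation): joint angles nearest the present ones, or None.
- read_state(): the state.
- snapshot(name): name is "scene" or "top"; returns a dict with "color" (420x560x3 uint8, red, green, blue), "z_map" (420x560 float32, m along the optical axis (not along the pixel's ray), 0 where there is no reading), "fx", "fy", "cx", "cy" (pixels), "dist" ([k1, k2, p1, p2, k3] as OpenCV has them; the pictures are not rectified), "eye" and "attitude" of the camera in the world. Camera axes: x right, y down, z forward; pixel columns grow to the right and rows downward; lengths in m; the calibration is good to about 2 mm. A picture is of the moment at which its call begins.
A pose or a line that the arm cannot do raises PlanningError and nothing moves.
- finish_job(): hands the job in, once; it reports no verdict.
Trained networks look in a picture, given as the dict that the camera call returned (one of the last four; its "shot" number tells which), for a name from the list of things; names that differ only in an ending like _2 or _b are one class to them, and where a whole thing is asked for, a point or a joint stands for the part that bears it (a point fixed in the world has none). Each returns a list of dicts, best first, with "confidence" (0 to 1); they miss things now and then, are a little off and sometimes report something else, mostly with a low value. They report only what shows in the picture. A call takes as long as a camera call.
- spot_in(picture, label): "rect" ([centre column, centre row, width, height] in pixels, round what is visible of it).
- outline_of(picture, label): "mask" (420x560 bool, what is visible of it) and "rect" ([centre column, centre row, width, height] in pixels, round what is visible of it).
The state is a dict: "time": time; "joint_positions": joint angles; "joint_velocities": joint speeds; "joint_torque": joint torques, N m; "ee_pos": TCP position; "ee_rot": TCP orientation; "force": force on the tool from outside, world axes, zero at the start; "torque": the same for the moment, N m; "finger_gap": finger opening in m.
Only numpy, scipy, OpenCV 4.12 (cv2) and the standard library are available. Lean on these libraries where they do the work, as an engineer would, in place of code of your own. Each camera call takes 0.05 s, during which the arm holds its last target.

### The job

Open the grey slide case by its hidden release: put a fingertip on the plain block at the right-hand end (the robot's right) of the case's front edge, and from there feel your way along the edge to the notch. Press the plate inside the notch gently all the way down, so that the lid comes ajar and stays so, then take the hand away. Do not touch the lid itself, and leave everything else on the bench where it stands.

Things in the scene. Friction and masses are not known exactly. Their poses are not given: they have to be found in the camera images.
- case: Light grey plastic slide case, fixed to the bench, 196 deep (x) x 280 wide (y) x 76 high. Origin: centre of the underside; x points away from the robot, y to the robot's left (yaw within 0.3 rad). Its front edge is a flat-topped ledge, x -98 to -62, y -140 to 140, top 70 above the bench, solid but for one notch. Behind it, from x = -59 on, is the lid, 6 higher
- edge_right: The plain solid end block of the front edge on the robot's right, 36 (x) x 30 (y) x 25 high, flush with the rest of the ledge; never holds the notch. Origin: centre of its underside, 45 above the bench; axes as the case's
- edge_right_top (a point): Centre of the top face of that right-hand end block, on the middle line of the ledge's top
- edge_left_top (a point): Centre of the top face of the like end block on the robot's left, on the middle line of the ledge's top, 250 from the right-hand one; the ledge's top runs straight and level between the two. The one notch lies anywhere between the two end blocks, different each time
- release (a joint): Travel of the release plate (42 x 31, grey as the rest) that is the notch's floor: 0 up, 0.007 m fully down; pressed straight down with about 5 N, stays where left. Notch: 44 long along the edge, as deep from front to back as the ledge (36), open above and to the front, floor 10 below the ledge's top. Its place along the edge is not reported: feel or look for it
- lid: The lid, grey as the case, 157 x 276 x 6, which must not be touched. Origin: middle of its rear lower edge, on the hinge, 98 behind the case's origin and 70 above the bench; x, y, z as the case's when shut. Its z axis is upright when shut. The release plate drives it: fully down, it tilts 0.175 rad open, its front then about 28 higher
- lid_front (a point): Middle of the upper front edge of the lid (157 x 276 x 6), 59 forward of the case's origin and 76 above the bench when shut
- vial: Bystander, loose on the bench: small clear sample bottle, 28 dia x 55 tall. Origin: centre of its underside
- objective: Bystander, loose on the bench: steel microscope objective standing upright, 32 dia x 50 tall. Origin: centre of its underside
- mailer: Bystander, loose on the bench: flat blue slide mailer, 85 x 32 x 18. Origin: centre of its underside
- tissues: Bystander, loose on the bench: cardboard carton, 110 x 85 x 75. Origin: centre of its underside
- dish: Bystander, loose on the bench: lidded glass dish, 61 dia x 15 tall. Origin: centre of its underside
- jar: Bystander, loose on the bench: amber jar with black cap, 52 dia x 70 tall. Origin: centre of its underside
- coverslips: Bystander, loose on the bench: small paper box, 32 x 32 x 22. Origin: centre of its underside

How it is judged:
By the outcome, as a careful person would: the job done as asked, in the order asked, and still so for the second after the job is handed in, with the robot touching nothing.
It also fails if it takes over 61 s, if anything falls off the work surface, if the arm or the gripper's body presses on something with over 40 N, if the wrist force passes 120 N, or if a joint passes its speed limit or range.

## Working session

There is one attempt and no reset: what is moved stays moved. The work goes in short steps, each a Python script; the robot and the scene stay as the last script left them, time stands still between calls to the robot, and variables do not carry over. Pictures are saved under pics/ and viewed, and the job is handed in when it is done.

```bash
ls; mkdir -p pics
python3 - <<'E'
from workcell import *
import cv2,numpy as np
for n in ("scene","top"):
    p=snapshot(n); cv2.imwrite(f"pics/{n}0.png",p["color"][:,:,::-1]); np.save(f"{n}0.npy",p,allow_pickle=True)
    print(n,p["fx"],p["fy"],p["cx"],p["cy"],p["dist"],p["eye"],p["attitude"],p["shot"])
    for l in ["case","edge_right","edge_right_top","edge_left_top","release","lid"]:
        r=spot_in(p,l); print(l,[(np.round(q["rect"],1),round(q["confidence"],2)) for q in r[:3]])
s=read_state();print(s)
E
```

```text
pics
scene 538.7047425697577 538.7047425697577 278.028505867739 199.66780108226578 [-0.00238637  0.          0.          0.          0.        ] [1.13290212 0.74007008 0.87384908] [-0.86264169 -2.53968377  1.1062262 ] 1
case [(array([323.4, 219.8, 134.1, 124.1]), 0.88)]
edge_right [(array([324.4, 161.8,  12.8,   8.7]), 0.66)]
edge_right_top []
edge_left_top [(array([382. , 235. ,  23.2,  23.2]), 0.71), (array([359.1, 176.6,  14.6,  22.5]), 0.63)]
release [(array([354. , 193.6,  14.3,  11.7]), 0.63)]
lid [(array([316.6, 210.4, 120.5, 101.9]), 0.75)]
top 412.3885177166172 412.3885177166172 284.0923406174574 208.50130398192425 [0.01607065 0.         0.         0.         0.        ] [0.53158561 0.04126562 0.85811773] [-2.20700499  2.14494013 -0.1170455 ] 2
case [(array([244.1, 223.7, 166.6, 119.3]), 0.93)]
edge_right [(array([295.9, 290.8,  16.8,  19.1]), 0.77)]
edge_right_top [(array([295.5, 291.3,  13.6,  19.8]), 0.65)]
edge_left_top [(array([166.9, 253.5,  21.5,  19.7]), 0.75)]
release [(array([230.6, 273.5,  19.7,  21.7]), 0.7), (array([143.8, 253.2,  20.9,  22.7]), 0.54)]
lid [(array([246.6, 222.1, 160.8, 122.1]), 0.81)]
{'time': 0.7, 'joint_positions': array([-1.26901236e+00,  1.50474946e-01,  1.43742166e+00,  2.78317981e-05,
        1.55381243e+00, -1.33995762e-01]), 'joint_velocities': array([ 0.00146277, -0.00066389,  0.00021612, -0.00024665,  0.00056019,
        0.00059231]), 'joint_torque': array([ 3.08573392e-03, -7.12614584e+01, -5.70979571e+01, -5.38029815e-05,
        1.38572144e-03,  8.02579643e-05]), 'ee_pos': array([ 0.24269715, -0.52122584,  0.25627005]), 'ee_rot': array([-3.06719677e+00, -6.79091350e-01, -2.82378506e-05]), 'force': array([0.89906662, 0.05607878, 0.03128818]), 'torque': array([-0.01191397, -0.04729729,  0.04326877]), 'finger_gap': 0.08511781585247649}
```

View pics/top0.png

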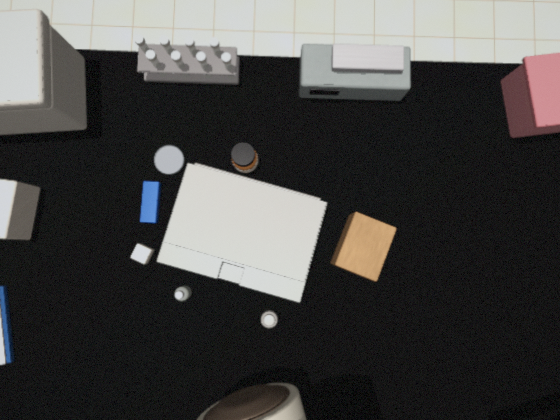

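View pics/scene0.png

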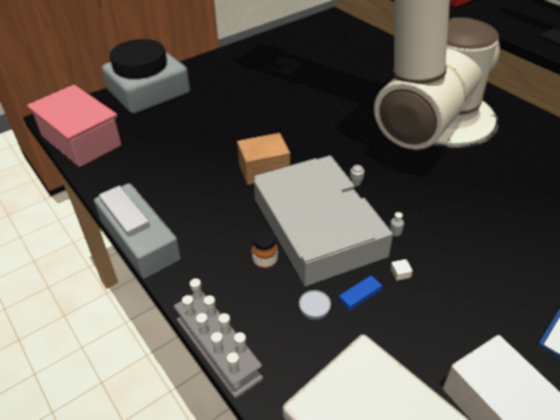

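```bash
cat > h.py <<'E'
import numpy as np,cv2
from scipy.spatial.transform import Rotation as R
def cloud(p):
    h,w=p["z_map"].shape
    uv=np.stack(np.meshgrid(np.arange(w),np.arange(h)),-1).reshape(-1,1,2).astype(float)
    K=np.array([[p["fx"],0,p["cx"]],[0,p["fy"],p["cy"]],[0,0,1]])
    n=cv2.undistortPoints(uv,K,np.array(p["dist"]))[:,0]
    z=p["z_map"].reshape(-1,1)
    c=np.hstack([n*z,z])
    return (c@R.from_rotvec(p["attitude"]).as_matrix().T+p["eye"]).reshape(h,w,3)
E
python3 - <<'E'
from h import *
P=np.load("top0.npy",allow_pickle=True).item();C=cloud(P)
for u,v in [(167,254),(296,291),(231,273),(245,220),(400,330),(100,350)]: print(u,v,C[v,u].round(4))
import cv2
z=C[...,2]; 
im=np.clip((z-0.03)/0.05,0,1)*255
im=cv2.applyColorMap(im.astype(np.uint8),cv2.COLORMAP_JET)[150:320,120:340]
cv2.imwrite("pics/h.png",cv2.resize(im,None,fx=3.5,fy=3.5,interpolation=0))
c=P["color"][230:320,140:330,::-1]
cv2.imwrite("pics/crop.png",cv2.resize(c,None,fx=4,fy=4,interpolation=cv2.INTER_CUBIC))
E
```

```text
167 254 [0.5159 0.2535 0.0695]
296 291 [0.4534 0.0077 0.0706]
231 273 [0.4829 0.1323 0.0597]
245 220 [0.5841 0.1081 0.0754]
400 330 [ 0.3747 -0.208   0.0025]
100 350 [ 3.201e-01  3.946e-01 -2.000e-04]
```

The top picture shows the case turned a little. Its front edge runs from about (165,254) to (297,291), and the notch is outlined near (231,273). The depth there is 10 mm lower, which matches the notch floor. The objective (182,293) and vial (269,319) stand in front of the ledge.

View pics/crop.png

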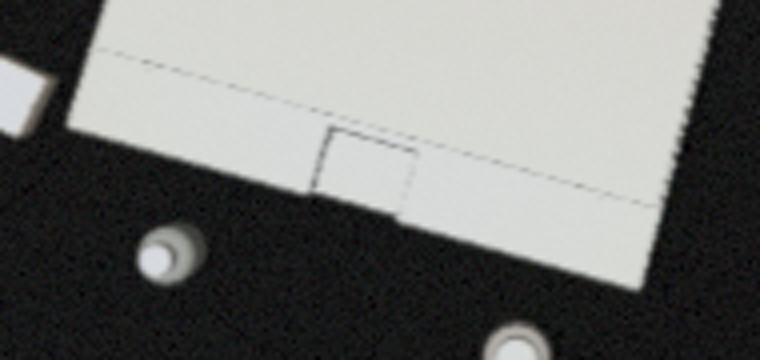

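Run:
```python
from h import *
P=np.load("top0.npy",allow_pickle=True).item();C=cloud(P)
z=C[...,2]
m=(z>0.055)&(z<0.082)
n,l,st,ce=cv2.connectedComponentsWithStats(m.astype(np.uint8))
k=l[224,244]; m=l==k
pts=C[m]
r=cv2.minAreaRect(pts[:,:2].astype(np.float32)*1000);print(r,cv2.boxPoints(r))
# lid / ledge separation, in a rough frame
w,h=r[1];ang=np.deg2rad(r[2])
yaw=ang
while yaw>np.pi/4: yaw-=np.pi/2
c=np.array(r[0])/1000
print("yaw",yaw)
Q=(pts[:,:2]-c)@np.array([[np.cos(yaw),-np.sin(yaw)],[np.sin(yaw),np.cos(yaw)]])
x,y=Q.T; zz=pts[:,2]
for a in np.arange(-.104,-.04,.004):
    s=(x>=a)&(x<a+.004)&(abs(y+.08)<.04); print(round(a,3),s.sum(),zz[s].mean().round(4) if s.any() else None)
print("along")
for a in np.arange(-.144,.144,.006):
    s=(y>=a)&(y<a+.006)&(x>-.09)&(x<-.07); print(round(a,3),s.sum(),np.median(zz[s]).round(4) if s.any() else None)
```

```text
((565.3359375, 112.18978118896484), (282.1116027832031, 201.10545349121094), 75.8560791015625) [[ 4.3336331e+02 -1.9012451e-02]
 [ 6.2837219e+02 -4.9160812e+01]
 [ 6.9730859e+02  2.2439857e+02]
 [ 5.0229968e+02  2.7354037e+02]]
yaw -0.24685798881936893
-0.104 13 0.0693
-0.1 89 0.0697
-0.096 91 0.0694
-0.092 91 0.0694
-0.088 91 0.0695
-0.084 91 0.0695
-0.08 90 0.0696
-0.076 91 0.0697
-0.072 89 0.0693
-0.068 91 0.0697
-0.064 82 0.0722
-0.06 88 0.0756
-0.056 93 0.0757
-0.052 89 0.0754
-0.048 91 0.0754
-0.044 90 0.0752
along
-0.144 16 0.0694
-0.138 34 0.07
-0.132 34 0.0692
-0.126 34 0.0693
-0.12 34 0.0692
-0.114 36 0.0693
-0.108 32 0.0694
-0.102 35 0.0698
-0.096 34 0.0697
-0.09 34 0.0696
-0.084 33 0.0691
-0.078 33 0.0695
-0.072 34 0.0695
-0.066 34 0.0695
-0.06 36 0.07
-0.054 34 0.0696
-0.048 33 0.0693
-0.042 35 0.07
-0.036 34 0.0698
-0.03 34 0.0699
-0.024 29 0.0599
-0.018 33 0.0593
-0.012 33 0.0595
-0.006 34 0.0596
0.0 33 0.0597
0.006 32 0.0592
0.012 34 0.0592
0.018 38 0.0654
0.024 34 0.0691
0.03 33 0.0696
0.036 35 0.0697
0.042 32 0.0696
0.048 35 0.0695
0.054 35 0.07
0.06 34 0.0693
0.066 33 0.0703
0.072 35 0.0696
0.078 33 0.0701
0.084 32 0.0691
0.09 32 0.0692
0.096 34 0.069
0.102 34 0.0696
0.108 32 0.0697
0.114 36 0.0695
0.12 33 0.0697
0.126 34 0.0694
0.132 35 0.0697
0.138 15 0.0695
```

```bash
cat >> h.py <<'E'
from workcell import *
c0=np.array([0.56534,0.11219]);yaw=-0.24686
ex=np.array([np.cos(yaw),np.sin(yaw)]);ey=np.array([-np.sin(yaw),np.cos(yaw)])
X0=-0.085   # middle line of ledge is -0.082 in this frame; 3 mm towards the front
def W(y,z,x=X0): return np.r_[c0+ex*x+ey*y,z]
def toF(p): d=np.array(p[:2])-c0; return d@ex,d@ey
def ori(s):
    yt=np.r_[ey*s,0];zt=np.array([0,0,-1.]);return R.from_matrix(np.c_[np.cross(yt,zt),yt,zt]).as_rotvec()
def F(n=4):
    f=[]
    for _ in range(n): f.append(read_state()["force"]); wait(0.01)
    return np.mean(f,0)
E
python3 - <<'E'
from h import *
s=read_state();q=s["joint_positions"]
best=None
for sg in (1,-1):
    j=ik(W(-.125,.17),ori(sg));print(sg,None if j is None else j.round(2))
    j2=ik(W(.0,.1),ori(sg));print(sg,None if j2 is None else j2.round(2))
    if j is not None and (best is None or abs(j-q).max()<best[0]): best=(abs(j-q).max(),sg)
print(best)
grip(0.0,20)
open("sg","w").write(str(best[1]))
reach(W(-.125,.17),ori(best[1]))
s=read_state();print(s["time"],s["ee_pos"],toF(s["ee_pos"]),s["finger_gap"]);f=[]
for i in range(10): f.append(read_state()["force"]);wait(.02)
print(np.mean(f,0),np.std(f,0))
p=snapshot("top");cv2.imwrite("pics/top1.png",p["color"][:,:,::-1])
p=snapshot("scene");cv2.imwrite("pics/scene1.png",cv2.resize(p["color"][80:320,180:460,::-1],None,fx=2.5,fy=2.5))
E
```

```text
1 [-0.14 -0.06  1.83 -0.    1.37 -1.47]
1 [ 0.11  0.11  1.82  0.    1.22 -1.21]
-1 [-0.14 -0.06  1.83  0.    1.37  1.67]
-1 [0.11 0.11 1.82 0.   1.22 1.93]
(np.float64(1.3345121258094128), 1)
3.55 [0.45259113 0.01117413 0.17012338] (np.float64(-0.0846465609997452), np.float64(-0.12550487926440948)) 7.101383270106207e-05
[-0.02638305  0.09416787 -0.13781431] [0.463929   0.49201915 0.41637882]
```

View pics/scene1.png

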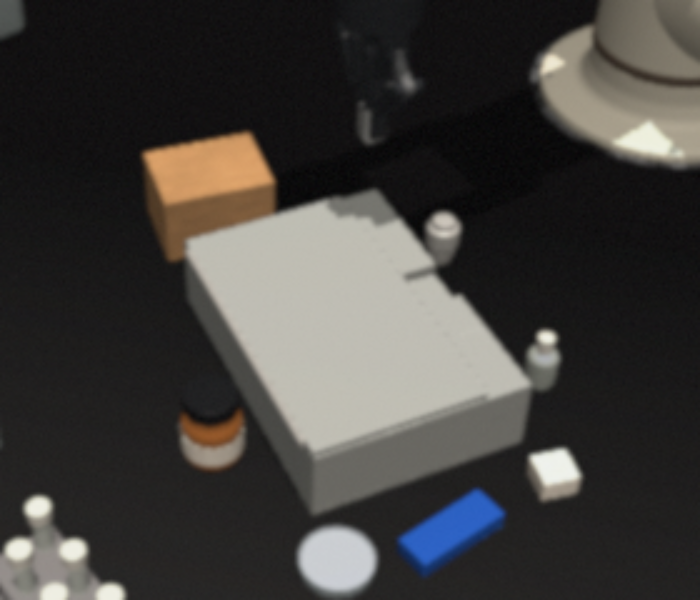

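The shut fingers (crop about (370,130)) hang above the right end of the case, and their shadow falls on the end block. The force noise is about 0.45 N. Next I touch down gently.

Run:
```python
from h import *
o=ori(1)
b=F(10)
servo_line(W(-.125,.102),o,velocity=.08)
z=.102
while z>.085:
    z-=.001; servo_line(W(-.125,z),o,velocity=.02)
    f=F(6)-b
    print(round(z,4),f.round(2),read_state()["ee_pos"][2].round(5))
    if f[2]>1.6: break
s=read_state();print(s["time"],s["ee_pos"],toF(s["ee_pos"]),s["force"])
np.save("b.npy",b)
```

```text
0.101 [-0.39 -0.3  -0.33] 0.1012
0.1 [-0.44 -0.32 -0.19] 0.10001
0.099 [-0.17 -0.47 -0.06] 0.09897
0.098 [-0.3  -0.25 -0.15] 0.09798
0.097 [ 0.11 -0.07  0.25] 0.097
0.096 [-0.23  0.05  0.11] 0.09595
0.095 [-0.08 -0.06  1.32] 0.09504
0.094 [-7.96  0.8  19.79] 0.09494
7.3 [0.45249395 0.01174672 0.09493656] (np.float64(-0.08488070651220232), np.float64(-0.12497338940262555)) [-8.17367392  1.56272564 19.350329  ]
```

Contact is at TCP z = 0.095 and is stiff, about 20 N/mm. I ease off to about 3 N and slide along the edge under force regulation.

Run:
```python
from h import *
o=ori(1); b=np.load("b.npy")
y=-.125; z=.0948
servo_line(W(y,z),o,velocity=.02); 
f=F(5)-b; print(f.round(2)); found=False
while y<0.02:
    y+= .006 if y<-.03 else .003
    servo_line(W(y,z),o,velocity=.05)
    f=F(4)-b
    p=read_state()["ee_pos"]
    print(round(y,4),round(z,5),f.round(1),p[2].round(5),np.round(toF(p),4))
    if z<.0942 and abs(f[2])<1: found=True;break
    if abs(f[2])>12 or np.hypot(*f[:2])>12: print("high");z+=.0003;servo_line(W(y,z),o,velocity=.02)
    z+=np.clip((f[2]-3)/20000,-.00025,.0003)
print(found,read_state()["time"])
```

```text
[-2.02  0.33  7.69]
-0.119 0.0948 [-0.1  1.6  5.9] 0.09504 [-0.0847 -0.1188]
-0.113 0.09494 [0.9 2.8 4.8] 0.09504 [-0.0849 -0.1127]
-0.107 0.09503 [0.4 2.9 4.1] 0.09503 [-0.085  -0.1068]
-0.101 0.09509 [0.7 2.  3.6] 0.09505 [-0.085  -0.1007]
-0.095 0.09512 [0.5 1.1 2. ] 0.09504 [-0.0851 -0.0947]
-0.089 0.09507 [0.1 1.5 2.2] 0.09505 [-0.085  -0.0887]
-0.083 0.09503 [0.8 1.9 3. ] 0.09504 [-0.085  -0.0827]
-0.077 0.09503 [0.7 1.6 2.8] 0.09504 [-0.085  -0.0767]
-0.071 0.09502 [0.3 1.8 3.5] 0.09505 [-0.085  -0.0707]
-0.065 0.09504 [0.4 2.  3. ] 0.09504 [-0.085  -0.0647]
-0.059 0.09504 [0.2 2.2 2.8] 0.09506 [-0.085  -0.0587]
-0.053 0.09503 [0.2 2.1 2.7] 0.09504 [-0.085  -0.0527]
-0.047 0.09502 [1.1 2.3 3.4] 0.09502 [-0.085  -0.0468]
-0.041 0.09504 [0.7 2.1 3.4] 0.09503 [-0.085  -0.0407]
-0.035 0.09506 [1.4 1.8 3.2] 0.09503 [-0.085  -0.0347]
-0.029 0.09507 [0.1 1.5 2.2] 0.09506 [-0.085  -0.0287]
-0.026 0.09503 [0.6 0.8 3.3] 0.09505 [-0.085  -0.0259]
-0.023 0.09505 [0.4 1.  2.8] 0.09502 [-0.085  -0.0228]
-0.02 0.09503 [0.2 1.1 2.7] 0.095 [-0.085  -0.0198]
-0.017 0.09502 [0.2 0.8 2.7] 0.095 [-0.085  -0.0168]
-0.014 0.095 [-0.2 -0.1  0.4] 0.09481 [-0.0852 -0.0139]
-0.011 0.09488 [ 0.2 -0.5  0.1] 0.09481 [-0.0851 -0.0109]
-0.008 0.09473 [-0.2  0.2 -0.1] 0.0947 [-0.085  -0.0079]
-0.005 0.09458 [-0.1 -0.4 -0.1] 0.09456 [-0.085  -0.0049]
-0.002 0.09442 [-0.3 -0.4 -0. ] 0.09439 [-0.085  -0.0019]
0.001 0.09427 [-0.1 -0.3  0.1] 0.09424 [-0.085   0.0011]
0.004 0.09413 [-0.7 -0.7  0. ] 0.0941 [-0.085   0.0041]
True 15.5083
```

The finger left the ledge at y ≈ −0.0155, which agrees with the notch the camera showed (about −0.0235 to +0.0205, centre about −0.0015). I centre it there and press down in small steps.

Run:
```python
from h import *
o=ori(1); b=np.load("b.npy"); y=-.0015
servo_line(W(y,.094),o,velocity=.03)
b=F(8); print("bias",b.round(2))
servo_line(W(y,.087),o,velocity=.03)
z=.087
while z>.0762:
    z-=.0005 if z>.0785 else .0002
    servo_line(W(y,z),o,velocity=.01); f=F(4)-b; p=read_state()["ee_pos"]
    print(round(z,4),f.round(1),p[2].round(5))
    if np.hypot(*f[:2])>8: print("side");break
    if f[2]>(9 if z<.080 else 12): break
print(read_state()["time"])
p=snapshot("scene");cv2.imwrite("pics/scene2.png",cv2.resize(p["color"][80:320,180:460,::-1],None,fx=2.5,fy=2.5))
```

```text
bias [ 0.11  0.21 -0.01]
0.0865 [-0.5 -0.4 -0.2] 0.08657
0.086 [ 0.1 -0.2 -0.2] 0.08598
0.0855 [-0.4 -0.1  0. ] 0.08545
0.085 [ 0.1  0.3 -0.1] 0.085
0.0845 [-0.6 -0.4  2.5] 0.08456
0.084 [-0.5 -0.2  2.5] 0.08397
0.0835 [-0.3 -0.6  2.3] 0.08345
0.083 [ 0.3 -0.2  1.7] 0.08297
0.0825 [-0.1 -0.1  1.9] 0.08247
0.082 [ 0.3 -0.3  2.2] 0.08196
0.0815 [ 0.5 -0.   2.3] 0.08146
0.081 [0.1 0.3 2.2] 0.08095
0.0805 [0.  0.2 2.2] 0.08046
0.08 [ 0.8 -0.3  2.1] 0.07996
0.0795 [ 0.5 -0.1  1.6] 0.07947
0.079 [ 0.5 -0.2  2. ] 0.079
0.0785 [ 0.5 -0.3  2.5] 0.07846
0.0783 [ 0.4 -0.4  3.2] 0.07832
0.0781 [ 0.1 -0.4  3.7] 0.07811
0.0779 [-0.7 -0.3  5.5] 0.07798
0.0777 [-1.7 -0.5  8.8] 0.07798
0.0775 [-2.5 -0.7 11.7] 0.07794
22.525
```

View pics/scene2.png

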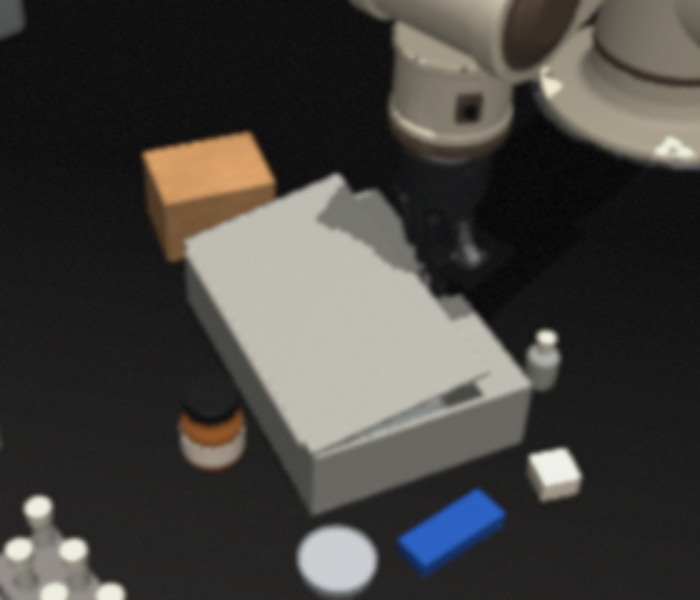

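The plate hit its stop after about 7 mm of travel, and the lid stands ajar (opened edge at about (340,180)–(490,375) in the crop). I withdraw straight up.

Run:
```python
from h import *
o=ori(1)
servo_line(W(-.0015,.079),o,velocity=.02)
servo_line(W(-.0015,.22),o,velocity=.08)
reach([.243,-.40,.28],o)
wait(.5)
s=read_state();print(s["time"],s["force"],s["ee_pos"])
p=snapshot("top");cv2.imwrite("pics/top3.png",p["color"][:,:,::-1]);C=cloud(p)
P0=np.load("top0.npy",allow_pickle=True).item()
q=snapshot("scene");cv2.imwrite("pics/scene3.png",q["color"][:,:,::-1])
d=C.reshape(-1,3); x=(d[:,:2]-c0)@ex; y=(d[:,:2]-c0)@ey
for a,bb,lab in [(-.058,-.05,"lid front"),(.07,.08,"lid rear")]:
    for yy in (-.1,0,.1):
        m=(x>a)&(x<bb)&(abs(y-yy)<.02); print(lab,yy,np.median(d[m,2]).round(4))
m=(x>-.092)&(x<-.074)&(abs(y+.0015)<.015); print("plate",np.median(d[m,2]).round(4))
for l in ["vial","objective","mailer","tissues","dish","jar","coverslips"]:
    r=[spot_in(p,l)]
    print(l,[np.round(k["rect"],1) for k in r[0][:1]])
# image differences
df=np.abs(p["color"].astype(int)-P0["color"]).max(2); cv2.imwrite("pics/diff.png",np.clip(df*2,0,255).astype(np.uint8))
```

```text
27.3417 [ 0.55074451  0.06978765 -0.99413615] [ 0.24305538 -0.39996649  0.28000902]
lid front -0.1 0.1019
lid front 0 0.1023
lid front 0.1 0.1024
lid rear -0.1 0.0792
lid rear 0 0.079
lid rear 0.1 0.0793
plate 0.0524
vial [array([183.6, 293.8,  14.6,  12.6])]
objective [array([267.9, 317.9,  15.1,  19.5])]
mailer [array([151.5, 203.4,  26.8,  44.6])]
tissues [array([363. , 246.1,  70.2,  69.5])]
dish [array([169.1, 159.2,  33.5,  30.3])]
jar [array([244.2, 157.2,  22.7,  31.3])]
coverslips [array([142.6, 251.2,  20.9,  22.1])]
```

View pics/top3.png

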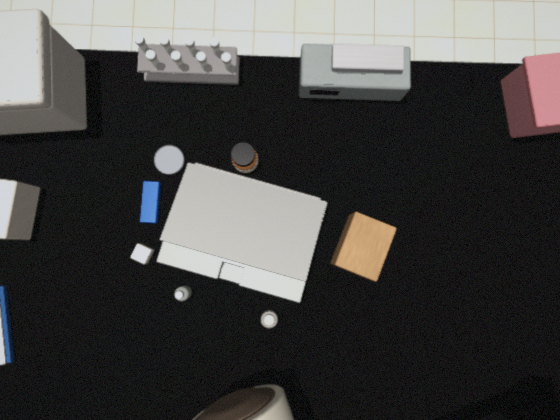

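View pics/diff.png

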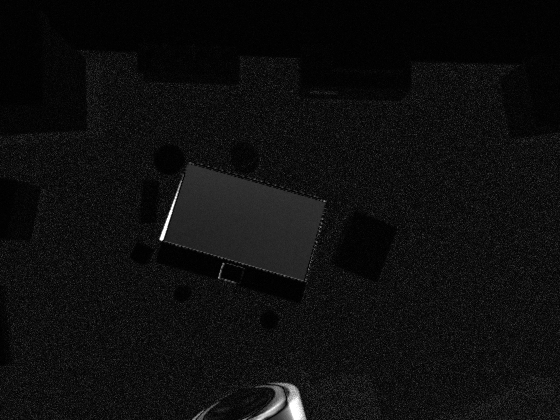

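View pics/scene3.png

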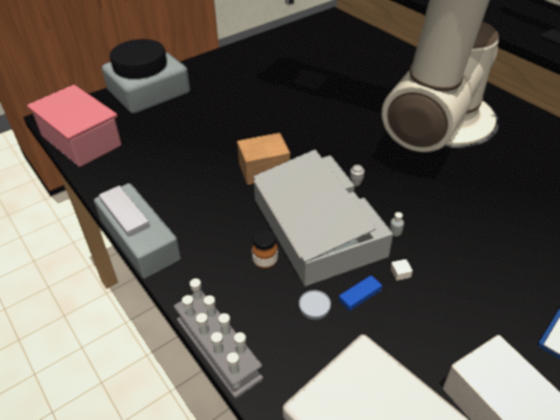

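The pictures show the lid tilted evenly, with its front edge along (160,240)–(305,280) in the top view, and the plate down. The difference image changes only at the lid, the notch and the arm, so none of the bystanders moved.

```bash
python3 -c "
from workcell import *
print(finish_job(), read_state()['time'])"
```

```text
the job is handed in; nothing more can be done
the job is handed in; nothing more can be done
```

The slide case is open: the lid is ajar and stays so, the hand is clear of everything, and the job is handed in.

- **Finding the notch:** I set the shut fingertips down on the right-hand end block. The first touch peaked at about 20 N because the arm is stiff. I then slid along the edge, starting at about 8 N and settling to about 3 N, until the finger came off the ledge into the notch. This was where the top picture had shown it, near the middle of the edge.
- **Pressing the plate:** It gave about 2–2.5 N over roughly 7 mm and then hit its stop, where I stopped at about 12 N. That is softer than the 5 N you gave, but the travel was full.
- **Last checks:** About 27 s were on the clock before handing in.
  - **Lid and plate:** The lid's front is at about 102 mm, where a full 0.175 rad tilt should put it. The plate is at about 52 mm, so fully down.
  - **Bystanders:** The before and after top pictures differ only at the lid, the notch and the arm, so nothing else moved.
  - **Lid contact:** Nothing in the forces or pictures suggested the lid was touched, but I had no direct check of that.

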